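# Slide a power module along the guide rail into the test dock's nest

## Task

Load the black power module into the test dock: with a fingertip push it gently straight across the plate until it lies flat against the steel guide rail, then slide it along the rail, keeping it against the rail all the way, into the corner nest until its contact end is fully home against the blue contact block. Only push it: never pinch it, lift it or tip it up. Leave everything else on the bench where it is.

Things in the scene. Friction and masses are not known exactly. Their poses are not given: they have to be found in the camera images.
- dock: Test dock, fixed on the bench; place and heading vary. Aluminium plate 140 mm (x) by 330 mm (y), top face 12 mm above the bench. Origin: centre of the plate's underside. x axis: across the plate towards the guide rail; y axis: along the rail, away from the contact block; z up. The black heat sink stands on the plate near x = -48, y = -45 mm.
- rail_face (a point): Guide rail: dark steel bar along the plate's whole far side, 16 mm wide, 12 mm high above the plate. This point is on the face the module slides along (x = +48 mm in the dock's frame), at plate height, half-way along. Axes parallel to the dock's.
- block_face (a point): Blue contact block with brass spring pins at the rail's -y end: 22 mm high above the plate (fittings on it to 34 mm), x from -15 to +64 mm of the dock. This point is on the face the module comes home against (y = -120 mm of the dock), at plate height, in line with the nest's middle.
- keeper (a point): Blue keeper strip parallel to the rail, 12 mm high; with rail and block it forms the corner nest, 47 mm wide, open towards +y. This point is on its inner face (x = +1 mm of the dock), at plate height, where the straight part ends (y = -93 mm). From there a flared lead-in goes out to x = -18 mm, y = -75 mm at most.
- nest (a point): Point on the plate's top face where the centre of the module's underside lies when it is home: at x = +26 mm, y = -89 mm of the dock (12 mm above the bench). Axes parallel to the dock's.
- module: Black power module, steel top plate, yellow label, loose on the dock's plate: 44 mm (x) by 62 mm (y), 14 mm high, 75 to 155 g. Origin: centre of its underside, z up. Brass contacts on its -y end, which goes first; home, its axes are parallel to the dock's. Starts on the +y half of the plate, centre 41 to 61 mm short of its place at the rail, turned up to 0.35 rad. Not to be pushed with over 35 N.
- heatsink: Small black finned heat sink, 30 x 30 x 20 mm, standing on the dock's plate outside the nest; not to be moved. Origin: centre of its underside.
- spare: White power module of the same size (44 x 62 x 14 mm), orange label, lying on the bench in front of the dock (robot side); not to be moved. Origin: centre of its underside.
- tin: Round blue tin, 71 mm across, 30 mm high, on the bench; not to be moved. Origin: centre of its underside.
- reel: Small red reel, 60 mm across, 30 mm high, on the bench; not to be moved. Origin: centre of its underside.
- cleaner: White bottle with blue label and red cap, 52 mm across, 110 mm high, on the bench; not to be moved. Origin: centre of its underside.
- driver: Screwdriver with orange handle, 170 mm long, lying on the bench to the right, near the robot; not to be moved.
- fan: Square black cooling fan, 92 x 92 x 25 mm, standing on edge on the bench beyond the dock; not to be moved. Origin: centre of its underside.
- meter: Yellow hand-held meter, 150 x 78 mm, 40 mm high over its dial, lying to the left of the dock; not to be moved. Origin: centre of its underside.
Not all that is in view belongs to the job. What is shaped like the module but red or turquoise is not meant.

How it is judged (in metres and radians):
On the way, in this order (a step that is already met when the one before it is completed fails the run):
1. the module lies flat against the guide rail, still well short of the nest (x of module in the frame of dock above 0.0225 m and angle between the y axis of module and the y axis of dock, either way round below 0.07 rad and y of module in the frame of dock above 0.025 m), for 0.2 s.
2. the module has been slid along the rail to the mouth of the nest (x of module in the frame of dock above 0.02 m and y of module in the frame of dock below -0.05 m).
At the end, for the whole second after the job is handed in: The module lies flat in the corner nest, at rest: its contact end within 2.5 mm of the contact block, its side within 3 mm of the guide rail, square to the rail within 0.05 rad (y of module in the frame of nest below 0.0025 m and x of module in the frame of nest above -0.003 m and z of module in the frame of nest below 0.002 m and angle between the y axis of module and the y axis of dock, either way round below 0.05 rad and angle between module's own z axis and vertical below 0.05 rad and linear speed of module below 0.01 m/s); the robot touches nothing.
It fails at once if the module is lifted or tipped up (z of module in the frame of dock above 0.018 m or angle between module's own z axis and vertical above 0.2 rad).
It fails at once if the module is pinched or shoved hard (over 35 N from the fingers) (contact force between the fingers and module above 35 N).
It fails at once if the module is pushed off the plate (height (world z) of module below 0.006 m).
It fails at once if on its way along to the nest the module is more than 6 mm off the rail (y of module in the frame of dock below 0.015 m and x of module in the frame of dock below 0.02 m).
It fails at once if a bystander is moved more than 15 mm (distance of any of heatsink, spare, tin, reel, cleaner, driver, fan, meter from where it was at the start of the episode above 0.015 m).
It also fails if it takes over 48 s, if anything falls off the work surface, if the arm or the gripper's body presses on something with over 40 N, if the wrist force passes 120 N, or if a joint passes its speed limit or range.

## Robot

A 6-joint arm with a two-finger parallel gripper is mounted at the origin on the work surface. World frame = base frame: x ahead of the robot, y to its left, z up, the work surface at z = 0. Lengths are in m, angles in degrees, forces in N, time in s.
With the tool pointing down it reaches from about 0.35 to 0.875 m from the base axis. Payload 4.2 kg.
Tool frame: the origin (TCP) lies on the front face of the gripper's body, between the roots of the fingers; the fingertips stand finger_overhang ahead of it and the grasp point (between the pads) lies 51 mm ahead of it (finger_overhang is the distance from the TCP to the fingertips, in m); z points along the fingers, y is the line along which they close (so a half turn about z gives the same grasp; the last joint's range is limited). The gripper opens to 87 mm and grips with 3 to 60 N. Pads are 19 mm wide; open, the fingers measure 117 mm over their backs; the gripper's body (75 mm by 190 mm) begins 51 mm behind the grasp point.
Start: joints at [87.009, 22.042, 0.453, 0, -68.411, -14.817], TCP at [0.191, 0.595, 0.292] pointing down, gripper open.
Joint ranges: [-179.83, 179.83], [-69.29, 118.12], [-61.27, 80.66], [-181.25, 117.63], [-171.15, -9.14], [-177.46, 177.46]. Speed limits (degrees/s): [159.86, 159.86, 180, 180, 180, 180].

## Interface

Orientations are given as a 3x3 rotation matrix whose columns are the frame's x, y, z axes.
In Python, from station import sense, capture, camera_model, finish_job, finger_overhang gives the robot as it stands. The module is installed in compiled form; this text tells all that it offers.
- The arm moves only by the tool jog_arm, never from a script. Its argument "rows" is a list that holds one entry, the list of rows, each a list of 4 numbers: the shift along the tool's x, y, z in m, then the turn about the tool's z in rad. A call has 1 to 20 rows; each row shifts and turns the commanded pose from where the row before left it, along the tool's axes as they then stand; what a row does not reach is not made up. A row lasts 1/8 s, in which the tool goes at most 62.5 mm and 10.7 degrees, less where a joint would pass 70% of its speed; a pose out of reach is approached as far as the arm can. A call is refused whole if a number of a shift passes 0.0625 or a number of a turn 0.188, either way. A call with a gripper value outside its range is refused whole. "claw" is the opening, from 0 (shut) to 1 (fully open), set as the call begins (left out, the last holds). The fingers move at their own pace and stop on an object; the grip force is fixed at half the most. Time passes only in rows, so rows that do not move let the fingers close. It gives the time, the measured TCP pose, the force, the opening and the grip force at its end, in the units of the state.
- sense(): the state, without advancing time (a new reading comes with each control period).
- capture(name): name is "scene" or "top"; returns the picture (384x512x3 uint8, red, green, blue); there is no depth.
- camera_model(name): a dict with "fovy" (degrees; the focal length in pixels is half the picture's height over the tangent of half this angle, whatever the lens; pixels are square), "cx", "cy" (the principal point, pixels), "eye" and "rotation" of the camera in the world. Camera axes: x right, y down, z forward; pixel columns grow to the right and rows downward; lengths in m; the calibration is good to about 2 mm. A picture is of the moment at which its call begins. camera_model takes no time and is no camera call.
- finish_job(): hands the job in; it is judged then, once.
The state is a dict: "time_s": time; "joints": joint angles; "joint_velocities": joint speeds; "effort": joint torques, N m; "tcp_pos": TCP position; "ee_rot": TCP orientation; "wrist_force": force on the tool from outside, world axes, zero at the start; "moment": the same for the moment, N m; "gripper_width": opening from 0.0 (shut) to 1.0 (fully open); "gripper_force": force on a finger pad.
Only numpy, scipy, OpenCV 4.12 (cv2) and the standard library are available. Lean on these libraries where they do the work, as an engineer would, in place of code of your own. Each camera call takes 0.05 s, during which the arm holds its last target. There are 200 camera calls.

## Working session

There is one attempt and no reset: what is moved stays moved. The work goes in short steps, Python scripts to look and compute and a tool call to move; the robot and the scene stay as the last step left them, time stands still between calls to the robot, and variables do not carry over. Pictures are saved under pics/ and viewed, at most 10 in all, crops included, and the job is handed in when it is done.

Besides the shell and the picture viewer there is one more tool, called after "Request:" in YAML: its name, and indented under it one key for each argument. jog_arm: Moves the arm, as the interface text tells. Its arguments: {"type":"object","properties":{"rows":{"type":"array"},"claw":{"type":"number"}},"required":["rows"]}

```bash
mkdir -p pics
python3 - <<'E'
from station import *
import cv2
for n in("scene","top"):
    im=capture(n); cv2.imwrite(f"pics/{n}0.png",im[:,:,::-1]); m=camera_model(n); print(n,m)
s=sense(); print(s, finger_overhang() if callable(finger_overhang) else finger_overhang)
E
python3 -c "
import cv2,numpy as np
a=[cv2.imread(f'pics/{n}0.png') for n in('scene','top')]
cv2.imwrite('pics/both.png',cv2.resize(np.vstack(a),None,fx=.78,fy=.78))"
```

```text
scene {'fovy': 51.856119348493536, 'cx': 255.64427381826783, 'cy': 189.8287012775806, 'eye': array([1.36163681, 0.37668306, 0.62919435]), 'rotation': array([[-0.38033068,  0.50445123, -0.7751629 ],
       [ 0.92478471,  0.21743531, -0.31224209],
       [ 0.01103688, -0.83561405, -0.54920611]])}
top {'fovy': 49.31150879881194, 'cx': 251.91020302894154, 'cy': 189.2041804034536, 'eye': array([0.33241713, 0.03345889, 1.34127434]), 'rotation': array([[-0.02183904, -0.98747831,  0.15623583],
       [-0.99976076,  0.02176073, -0.00221181],
       [-0.00121569, -0.15624676, -0.9877173 ]])}
{'time_s': 0.1, 'joints': array([ 8.70093379e+01,  2.20868500e+01,  3.85743706e-01, -2.51789825e-02,
       -6.84120916e+01, -1.48177245e+01]), 'joint_velocities': array([-0.05196569, -0.07578423,  0.21751914,  0.03412707, -0.06936131,
       -0.04360408]), 'effort': array([ 7.88884863e-04, -3.91690457e+01,  1.87936753e+01,  4.23188657e+00,
        1.34632635e-02, -7.33904790e-05]), 'tcp_pos': array([0.19098897, 0.59466574, 0.29125127]), 'ee_rot': array([[ 9.52035079e-01, -3.05988476e-01, -5.11149104e-04],
       [-3.05988883e-01, -9.52033085e-01, -1.95163091e-03],
       [ 1.10545708e-04,  2.01442703e-03, -9.99997965e-01]]), 'wrist_force': array([ 0.17560761, -0.00744279, -0.58770631]), 'moment': array([-0.03082481,  0.025373  , -0.01354061]), 'gripper_force': 0.0, 'gripper_width': 1.001511877946579} 0.0697
```

View pics/scene0.png

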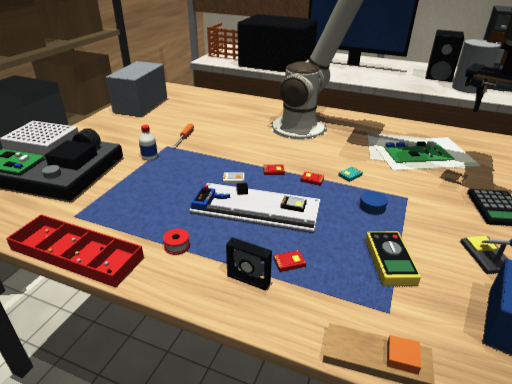

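View pics/top0.png

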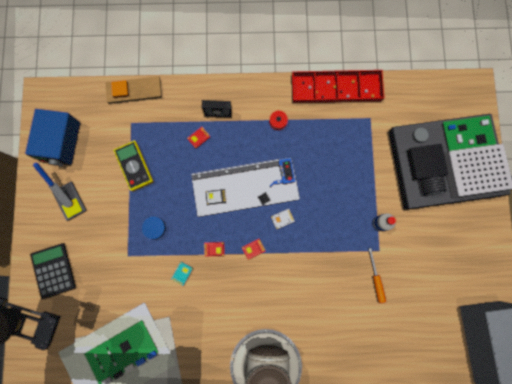

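The scene view shows the dock at about (255,205), with the module near (294,203). In the top view the plate spans (193..298, 160..215), with the module at (215,197) and the contact block at (287,170). I'll enlarge both.

```bash
python3 -c "
import cv2,numpy as np
a=cv2.imread('pics/scene0.png')[170:240,180:330];b=cv2.imread('pics/top0.png')[150:225,180:310]
a=cv2.resize(a,(750,350),interpolation=cv2.INTER_CUBIC);cv2.imwrite('pics/sc.png',a)
b=cv2.resize(b,None,fx=6,fy=6,interpolation=cv2.INTER_CUBIC);cv2.imwrite('pics/tc.png',b)"
```

```text
(no output)
```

View pics/sc.png

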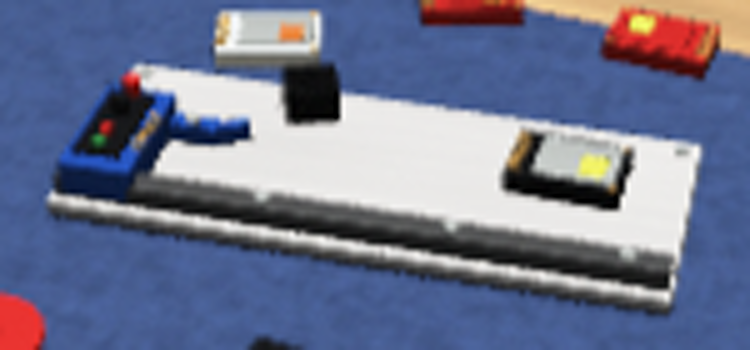

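View pics/tc.png

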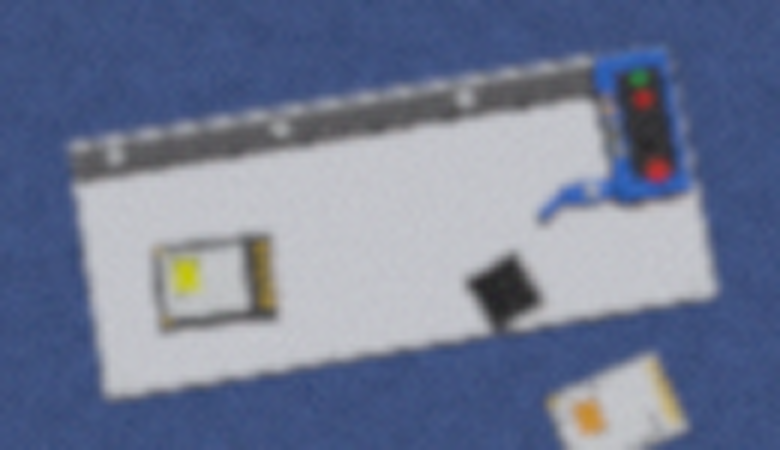

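The module's brass end (right in the top view) faces the block, the rail is on the far side, and the heat sink sits at crop (505,290). Next I'll fit lines to the plate edges and the module outline.

```bash
cat > h.py <<'E'
import numpy as np,cv2
from station import *
def ray(n,uv):
    m=camera_model(n); f=192/np.tan(np.radians(m['fovy']/2))
    d=np.c_[(np.atleast_2d(uv)-[m['cx'],m['cy']])/f,np.ones(len(np.atleast_2d(uv)))]@m['rotation'].T
    return m['eye'],d
def onz(n,uv,z):
    e,d=ray(n,uv); return (e+d*((z-e[2])/d[:,2])[:,None])[:,:2]
def tri(uv1,uv2):
    e1,d1=ray('top',uv1);e2,d2=ray('scene',uv2);d1,d2=d1[0],d2[0]
    s=np.linalg.lstsq(np.c_[d1,-d2],e2-e1,rcond=None)[0]
    a,b=e1+s[0]*d1,e2+s[1]*d2; return (a+b)/2,np.linalg.norm(a-b)
def cen(mask): 
    v,u=np.nonzero(mask); return np.array([u.mean(),v.mean()])
def yellow(im,x0,x1,y0,y1):
    h=cv2.cvtColor(im,cv2.COLOR_RGB2HSV);m=cv2.inRange(h,(22,110,110),(36,255,255))
    k=np.zeros_like(m);k[y0:y1,x0:x1]=m[y0:y1,x0:x1];return k
E
python3 - <<'E'
from h import *
t=cv2.imread('pics/top0.png')[:,:,::-1].copy(); s=cv2.imread('pics/scene0.png')[:,:,::-1].copy()
print('label',*tri(cen(yellow(t,200,225,185,205)),cen(yellow(s,280,310,193,212))))
for n,im,box in(('top',t,(188,305,152,220)),('scene',s,(185,325,175,235))):
    h=cv2.cvtColor(im,cv2.COLOR_RGB2HSV);m=((h[:,:,1]<50)&(h[:,:,2]>130)).astype(np.uint8)*255
    k=np.zeros_like(m);x0,x1,y0,y1=box;k[y0:y1,x0:x1]=m[y0:y1,x0:x1]
    if n=='top':
        c=max(cv2.findContours(k,cv2.RETR_EXTERNAL,cv2.CHAIN_APPROX_NONE)[0],key=cv2.contourArea)
        hull=cv2.approxPolyDP(c,3,True)[:,0]; print(hull.tolist(), np.round(onz(n,hull,.012),4).tolist())
        # plate brightness profile lines, subpixel
        d=np.zeros_like(m); g=im.mean(2); 
        d[180:210,200:230]=((g<140)|(h[:,:,1]>70)).astype(np.uint8)[180:210,200:230]*255
        c=max(cv2.findContours(d,cv2.RETR_EXTERNAL,cv2.CHAIN_APPROX_NONE)[0],key=cv2.contourArea)
        r=cv2.minAreaRect(c); b=cv2.boxPoints(r); print(r,np.round(onz(n,b,.02),4).tolist())
E
```

```text
label [0.52185817 0.15422462 0.02313574] 0.01253819243748206
[[296, 182], [270, 187], [273, 180], [281, 178], [277, 166], [192, 180], [197, 215], [261, 205], [257, 196], [263, 192], [270, 198], [265, 204], [298, 199]] [[0.5631, -0.1122], [0.5486, -0.0279], [0.5713, -0.0382], [0.5772, -0.0643], [0.6171, -0.0526], [0.577, 0.2232], [0.4633, 0.2072], [0.4909, 0.0025], [0.5202, 0.0146], [0.5328, -0.005], [0.5129, -0.0269], [0.4938, -0.0103], [0.5076, -0.1165]]
((215.56436157226562, 196.6435546875), (14.328536033630371, 18.507692337036133), 84.2894058227539) [[0.5407, 0.1785], [0.5454, 0.1195], [0.4993, 0.1155], [0.4947, 0.1741]]
```

Run:
```python
from h import *
t=cv2.imread('pics/top0.png')[:,:,::-1].copy(); s=cv2.imread('pics/scene0.png')[:,:,::-1].copy()
a,b=cen(yellow(t,200,225,185,205)),cen(yellow(s,280,310,193,212)); print(a,b)
T=lambda u,v:np.array([180+(u+.5)/6-.5,150+(v+.5)/6-.5])
S=lambda u,v:np.array([180+(u+.5)/5-.5,170+(v+.5)/5-.5])
P={'label':((187,276),(593,165)),'orange':((589,417),(291,32)),'bigred':((657,170),(131,84)),'midred':((644,99),(106,127)),
'green':((639,78),(97,141)),'nearRcorner':((718,295),(136,66)),'nearLcorner':((107,395),(700,148)),'screw1':((116,155),(628,250)),'screw2':((281,129),(449,224)),'screw3':((465,97),(262,194))}
for k,(p,q) in P.items():
    x,g=tri(T(*p),S(*q)); print(k,np.round(x,4),round(g,4))
```

```text
[215.07142857 195.39285714] [298.11764706 202.82352941]
label [0.5229 0.1614 0.0262] 0.0005
orange [ 0.4447 -0.0501  0.0141] 0.0013
bigred [ 0.5716 -0.088   0.0425] 0.0011
midred [ 0.6104 -0.0826  0.0397] 0.0006
green [ 0.6223 -0.0809  0.0385] 0.0016
nearRcorner [ 0.5088 -0.1211  0.0094] 0.0005
nearLcorner [0.4622 0.2056 0.0107] 0.001
screw1 [0.5885 0.1992 0.0274] 0.0006
screw2 [0.6014 0.11   0.026 ] 0.0019
screw3 [0.6164 0.0118 0.0267] 0.0011
```

Request:
jog_arm:
  rows:
    - [[0.04, 0.035, 0, 0], [0.04, 0.035, 0, 0], [0.04, 0.035, 0, 0], [0.04, 0.035, 0, 0], [0.04, 0.035, 0, 0], [0.04, 0.035, 0, 0], [0.04, 0.035, 0, 0], [0.04, 0.035, 0, 0], [0.04, 0.035, 0, 0], [0.04, 0.035, 0, 0], [0, 0, 0, -0.152], [0, 0, 0, -0.151], [0, 0, 0, -0.151], [0, 0, 0.05, 0], [0, 0, 0.05, 0], [0, 0, 0, 0]]
  claw: 0.15

```text
time_s: 2.1
tcp_pos: [0.4627, 0.1381, 0.189]
ee_rot: [[0.99, 0.142, -0.008], [0.142, -0.99, -0.005], [-0.009, 0.004, -1.0]]
wrist_force: [0.9, 0.1, 0.2]
gripper_width: 0.156
gripper_force: 0.0
```

Request:
jog_arm:
  rows:
    - [[0, 0, 0.03, 0], [0, 0, 0.03, 0], [0, 0, 0.025, 0], [0, 0, 0.01, 0], [0, 0, 0.007, 0], [0, 0, 0, 0], [0, 0, 0, 0]]

```text
time_s: 2.98
tcp_pos: [0.4654, 0.1398, 0.0911]
ee_rot: [[0.99, 0.143, 0.002], [0.143, -0.99, 0.001], [0.002, -0.001, -1.0]]
wrist_force: [0.6, 0.3, -0.4]
gripper_width: 0.148
gripper_force: 0.0
```

```bash
cat > pic.py <<'E'
import sys
from h import *
t=capture('top');s=capture('scene')
print(np.round(sense()['tcp_pos'],4),np.round(sense()['wrist_force'],1))
a=cv2.resize(t[150:225,180:310],(780,450),interpolation=cv2.INTER_CUBIC)
b=cv2.resize(s[170:240,180:330],(780,364),interpolation=cv2.INTER_CUBIC)
o=np.vstack([cv2.resize(a,(520,300)),cv2.resize(b,(520,243))])
cv2.imwrite(f'pics/{sys.argv[1]}.png',o[:,:,::-1])
E
python3 pic.py p1
```

```text
[0.4652 0.1397 0.0909] [ 0.2 -1.  -0.8]
```

View pics/p1.png

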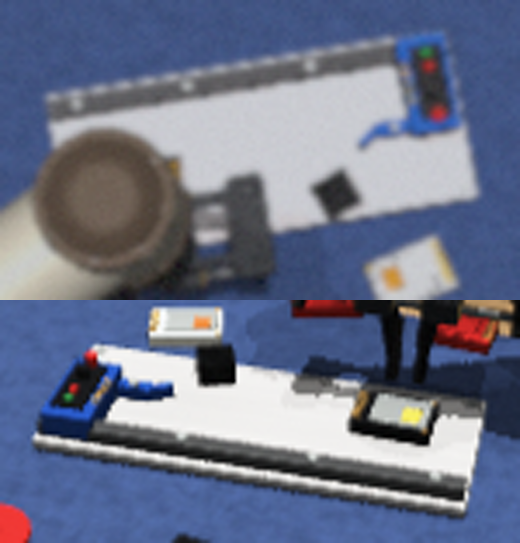

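The fingers stand behind the module's long side, in front of it in the scene view (module at (395,415)). Now I'll lower 5 mm and push.

Request:
jog_arm:
  rows:
    - [[0, 0, 0.005, 0], [0.005, 0, 0, 0], [0.005, 0, 0, 0], [0.004, 0, 0, 0], [0.003, 0, 0, 0], [0.003, 0, 0, 0], [0.003, 0, 0, 0], [0.003, 0, 0, 0], [0.003, 0, 0, 0], [0.003, 0, 0, 0], [0.003, 0, 0, 0], [0.003, 0, 0, 0], [0.003, 0, 0, 0], [0.003, 0, 0, 0], [0.003, 0, 0, 0], [0.003, 0, 0, 0], [0.003, 0, 0, 0], [0.002, 0, 0, 0], [0, 0, 0, 0]]

```text
time_s: 5.45
tcp_pos: [0.5197, 0.1475, 0.0853]
ee_rot: [[0.99, 0.143, 0.001], [0.143, -0.99, 0.0], [0.001, -0.0, -1.0]]
wrist_force: [-0.1, 0.8, -0.2]
gripper_width: 0.151
gripper_force: 0.0
```

```bash
python3 pic.py p2
```

```text
[0.5196 0.1475 0.0854] [-0.8  0.1 -0.5]
```

View pics/p2.png

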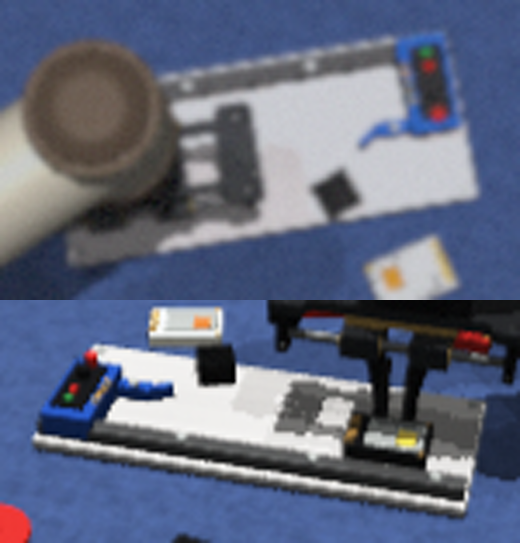

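The module, at (390,440) in the lower half of the picture, is now close to the rail and square to it. Only light force so far, so I'll go on in finer steps.

Request:
jog_arm:
  rows:
    - [[0.002, 0, 0, 0], [0.002, 0, 0, 0], [0.002, 0, 0, 0], [0.002, 0, 0, 0], [0.002, 0, 0, 0], [0.001, 0, 0, 0], [0, 0, 0, 0]]

```text
time_s: 6.42
tcp_pos: [0.5304, 0.1489, 0.0852]
ee_rot: [[0.99, 0.143, 0.0], [0.143, -0.99, 0.0], [0.0, -0.0, -1.0]]
wrist_force: [-0.8, -0.8, 0.2]
gripper_width: 0.149
gripper_force: 0.4
```

Request:
jog_arm:
  rows:
    - [[0.001, 0, 0, 0], [0.0005, 0, 0, 0], [0, 0, 0, 0]]

```text
time_s: 6.8
tcp_pos: [0.5318, 0.1492, 0.0852]
ee_rot: [[0.99, 0.143, 0.0], [0.143, -0.99, 0.0], [0.0, -0.0, -1.0]]
wrist_force: [-0.6, -0.1, 0.8]
gripper_width: 0.15
gripper_force: 0.5
```

Request:
jog_arm:
  rows:
    - [[0.001, 0, 0, 0], [0, 0, 0, 0]]

```text
time_s: 7.05
tcp_pos: [0.5329, 0.1494, 0.0852]
ee_rot: [[0.99, 0.143, 0.0], [0.143, -0.99, 0.0], [0.001, -0.0, -1.0]]
wrist_force: [-0.5, -0.1, -0.8]
gripper_width: 0.149
gripper_force: 0.3
```

Request:
jog_arm:
  rows:
    - [[0.001, 0, 0, 0], [0, 0, 0, 0]]

```text
time_s: 7.3
tcp_pos: [0.5333, 0.1493, 0.0852]
ee_rot: [[0.99, 0.143, -0.001], [0.143, -0.99, -0.0], [-0.001, 0.0, -1.0]]
wrist_force: [-3.6, 0.6, 2.3]
gripper_width: 0.151
gripper_force: 1.3
```

Request:
jog_arm:
  rows:
    - [[0.001, 0, 0, 0], [0, 0, 0, 0]]

```text
time_s: 7.55
tcp_pos: [0.5336, 0.1492, 0.0851]
ee_rot: [[0.99, 0.143, -0.003], [0.143, -0.99, -0.001], [-0.003, 0.001, -1.0]]
wrist_force: [-4.7, 0.4, 3.7]
gripper_width: 0.151
gripper_force: 2.6
```

Request:
jog_arm:
  rows:
    - [[0.001, 0, 0, 0], [0, 0, 0, 0]]

```text
time_s: 7.8
tcp_pos: [0.5338, 0.1492, 0.0851]
ee_rot: [[0.99, 0.142, -0.004], [0.142, -0.99, -0.002], [-0.005, 0.001, -1.0]]
wrist_force: [-7.0, 0.2, 6.2]
gripper_width: 0.15
gripper_force: 3.7
```

The arm has stalled against the rail at 7 N. I'll back off, lift, move behind the module's +y end and turn 90°.

Request:
jog_arm:
  rows:
    - [[-0.004, 0, 0, 0], [-0.011, 0, 0, 0], [0, 0, -0.03, 0], [0, 0, -0.04, 0], [0.022, -0.03, 0, 0], [0.022, -0.027, 0, 0], [0, 0, 0, 0.1745], [0, 0, 0, 0.1745], [0, 0, 0, 0.1745], [0, 0, 0, 0.1745], [0, 0, 0, 0.1745], [0, 0, 0, 0.1745], [0, 0, 0, 0.1745], [0, 0, 0, 0.1745], [0, 0, 0, 0.1745], [0, 0, 0, 0]]
  claw: 0

```text
time_s: 9.8
tcp_pos: [0.5561, 0.2103, 0.1553]
ee_rot: [[0.145, -0.989, 0.001], [-0.989, -0.145, 0.0], [-0.0, -0.001, -1.0]]
wrist_force: [-0.3, -0.4, 0.9]
gripper_width: 0.007
gripper_force: 0.0
```

```bash
python3 pic.py p3; python3 -c "
from station import *;print(sense()['joints'],sense()['ee_rot'])"
```

```text
[0.5562 0.2103 0.1553] [-0.5  0.  -0.1]
[ 3.63001382e+01  2.64945294e+01 -1.40392191e+01  5.24006313e-03
 -4.94368254e+01 -2.79232329e+01] [[ 1.45743123e-01 -9.89322362e-01  4.55043625e-04]
 [-9.89322450e-01 -1.45743022e-01  2.48055120e-04]
 [-1.79087044e-04 -4.86337202e-04 -9.99999866e-01]]
```

View pics/p3.png

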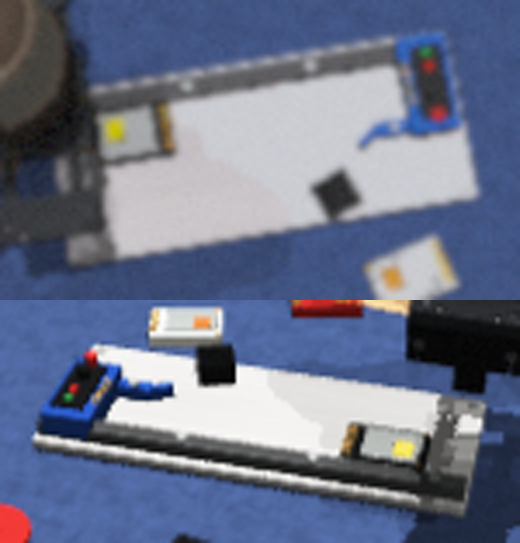

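The module lies flat at the rail (upper half, about (135,130)), and the closed fingers hang behind its +y end. I'll lower and push along.

Request:
jog_arm:
  rows:
    - [[0, 0, 0.03, 0], [0, 0, 0.03, 0], [0, 0, 0.01, 0], [0, 0, 0, 0], [0.005, 0, 0, 0], [0.004, 0, 0, 0], [0.003, 0, 0, 0], [0.003, 0, 0, 0], [0.003, 0, 0, 0], [0.003, 0, 0, 0], [0.003, -0.0001, 0, 0], [0.003, -0.0001, 0, 0], [0.003, -0.0001, 0, 0], [0.003, -0.0001, 0, 0], [0.003, 0, 0, 0], [0.003, 0, 0, 0], [0.003, 0, 0, 0], [0.003, 0, 0, 0], [0.003, 0, 0, 0], [0.002, 0, 0, 0]]

```text
time_s: 12.4
tcp_pos: [0.5638, 0.1606, 0.0852]
ee_rot: [[0.143, -0.99, -0.0], [-0.99, -0.143, -0.0], [0.0, 0.0, -1.0]]
wrist_force: [-0.3, 1.5, 0.8]
gripper_width: 0.003
gripper_force: 0.8
```

```bash
python3 pic.py p4
```

```text
[0.5637 0.1604 0.0851] [-1.4 -0.2 -0.7]
```

View pics/p4.png

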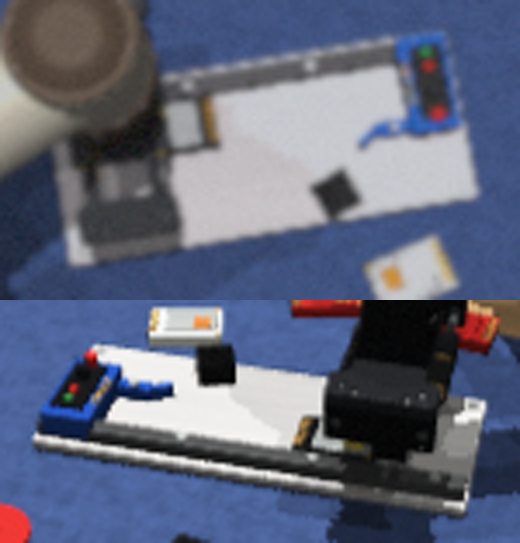

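The module is moving along the rail and still flat against it (brass end at (208,120) in the upper half). About 150 mm to go.

Request:
jog_arm:
  rows:
    - [[0.004, -0.0001, 0, 0], [0.004, -0.0001, 0, 0], [0.004, -0.0001, 0, 0], [0.004, -0.0001, 0, 0], [0.004, -0.0001, 0, 0], [0.004, -0.0001, 0, 0], [0.004, -0.0001, 0, 0], [0.004, -0.0001, 0, 0], [0.004, -0.0001, 0, 0], [0.004, -0.0001, 0, 0], [0.004, 0, 0, 0], [0.004, 0, 0, 0], [0.004, 0, 0, 0], [0.004, 0, 0, 0], [0.004, 0, 0, 0], [0.004, 0, 0, 0], [0.004, 0, 0, 0], [0.004, 0, 0, 0], [0.004, 0, 0, 0], [0.004, 0, 0, 0]]

```text
time_s: 15.0
tcp_pos: [0.5763, 0.0816, 0.0853]
ee_rot: [[0.143, -0.99, 0.0], [-0.99, -0.143, 0.0], [-0.0, -0.0, -1.0]]
wrist_force: [0.0, 0.9, -0.0]
gripper_width: 0.003
gripper_force: 0.5
```

Request:
jog_arm:
  rows:
    - [[0.004, -0.0001, 0, 0], [0.004, -0.0001, 0, 0], [0.004, -0.0001, 0, 0], [0.004, -0.0001, 0, 0], [0.004, -0.0001, 0, 0], [0.004, -0.0001, 0, 0], [0.003, -0.0001, 0, 0], [0.003, -0.0001, 0, 0], [0.003, -0.0001, 0, 0], [0.003, -0.0001, 0, 0], [0.003, 0, 0, 0], [0.003, 0, 0, 0], [0.003, 0, 0, 0], [0, 0, 0, 0]]

```text
time_s: 16.75
tcp_pos: [0.5837, 0.0369, 0.0851]
ee_rot: [[0.143, -0.99, 0.0], [-0.99, -0.143, -0.0], [0.0, 0.0, -1.0]]
wrist_force: [-0.5, 0.4, -0.1]
gripper_width: 0.004
gripper_force: 0.3
```

```bash
python3 pic.py p5
```

```text
[0.5839 0.037  0.0852] [-0.   0.7  0. ]
```

View pics/p5.png

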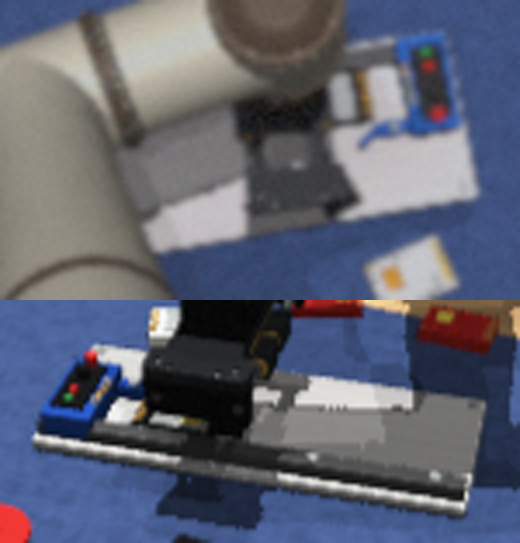

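The module is at the nest mouth, still along the rail (brass end at (362,92), keeper tip at (362,145)). About 29 mm to go.

Request:
jog_arm:
  rows:
    - [[0.003, 0, 0, 0], [0.003, 0, 0, 0], [0.003, 0, 0, 0], [0.003, 0, 0, 0], [0.002, 0, 0, 0], [0.002, 0, 0, 0], [0.002, 0, 0, 0], [0.002, 0, 0, 0], [0.002, 0, 0, 0], [0.001, 0, 0, 0], [0.001, 0, 0, 0], [0, 0, 0, 0]]

```text
time_s: 18.35
tcp_pos: [0.5871, 0.0135, 0.0853]
ee_rot: [[0.143, -0.99, 0.0], [-0.99, -0.143, -0.0], [0.0, -0.0, -1.0]]
wrist_force: [-0.8, -0.6, -0.1]
gripper_width: 0.003
gripper_force: 0.0
```

Request:
jog_arm:
  rows:
    - [[0.001, 0, 0, 0], [0.001, 0, 0, 0], [0, 0, 0, 0]]

```text
time_s: 18.73
tcp_pos: [0.5874, 0.0116, 0.0853]
ee_rot: [[0.143, -0.99, 0.0], [-0.99, -0.143, 0.0], [0.0, -0.0, -1.0]]
wrist_force: [-0.3, 0.8, 1.0]
gripper_width: 0.002
gripper_force: 0.3
```

Request:
jog_arm:
  rows:
    - [[0.001, 0, 0, 0], [0.001, 0, 0, 0], [0, 0, 0, 0]]

```text
time_s: 19.1
tcp_pos: [0.5876, 0.0104, 0.0853]
ee_rot: [[0.143, -0.99, 0.0], [-0.99, -0.143, 0.001], [-0.001, -0.0, -1.0]]
wrist_force: [-1.0, 5.8, 1.0]
gripper_width: 0.007
gripper_force: 2.4
```

Request:
jog_arm:
  rows:
    - [[0.001, 0, 0, 0], [0, 0, 0, 0]]

```text
time_s: 19.35
tcp_pos: [0.5876, 0.0102, 0.0854]
ee_rot: [[0.143, -0.99, 0.0], [-0.99, -0.143, 0.002], [-0.002, -0.001, -1.0]]
wrist_force: [-2.6, 9.3, 2.4]
gripper_width: 0.002
gripper_force: 4.3
```

Request:
jog_arm:
  rows:
    - [[0.001, 0, 0, 0], [0, 0, 0, 0]]

```text
time_s: 19.6
tcp_pos: [0.5876, 0.0101, 0.0853]
ee_rot: [[0.143, -0.99, 0.0], [-0.99, -0.143, 0.003], [-0.003, -0.001, -1.0]]
wrist_force: [-3.1, 11.1, 2.2]
gripper_width: 0.007
gripper_force: 6.2
```

Request:
jog_arm:
  rows:
    - [[0.001, 0, 0, 0], [0, 0, 0, 0]]

```text
time_s: 19.85
tcp_pos: [0.5876, 0.0099, 0.0854]
ee_rot: [[0.143, -0.99, 0.0], [-0.99, -0.143, 0.004], [-0.004, -0.001, -1.0]]
wrist_force: [-4.7, 15.3, 3.0]
gripper_width: 0.006
gripper_force: 8.0
```

The arm has stalled as firmly as it did at the rail. I'll back away gently, lift clear and check.

Request:
jog_arm:
  rows:
    - [[-0.003, 0, 0, 0], [-0.003, 0, 0, 0], [-0.01, 0, 0, 0], [-0.03, 0, 0, 0], [0, 0, -0.05, 0], [-0.05, 0, -0.05, 0], [-0.06, 0, -0.05, 0], [-0.06, 0, 0, 0], [-0.06, 0, 0, 0], [0, 0, 0, 0]]

```text
time_s: 21.1
tcp_pos: [0.5504, 0.2661, 0.2194]
ee_rot: [[0.148, -0.989, 0.001], [-0.989, -0.148, 0.001], [-0.0, -0.001, -1.0]]
wrist_force: [-0.7, -0.6, 0.0]
gripper_width: 0.005
gripper_force: 0.0
```

Run:
```python
from h import *
t=capture('top');s=capture('scene')
a=cv2.resize(t[155:190,240:305],None,fx=8,fy=8,interpolation=cv2.INTER_CUBIC)
b=cv2.resize(s[178:218,188:253],None,fx=8,fy=8,interpolation=cv2.INTER_CUBIC)
cv2.imwrite('pics/p6.png',np.vstack([a,b])[:590,:,::-1])
```

```text
(no output)
```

View pics/p6.png

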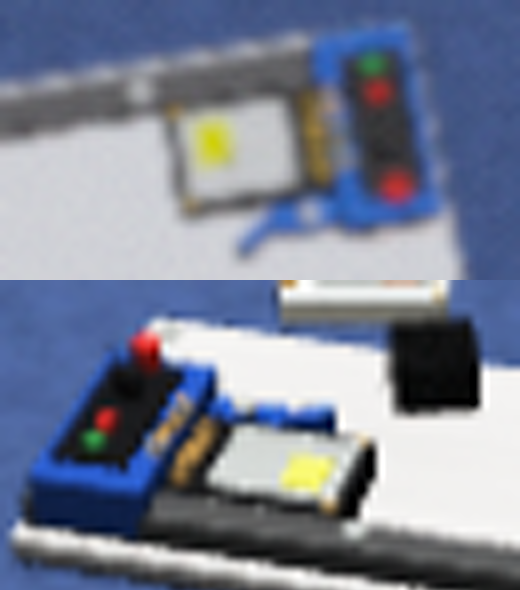

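The upper half shows the module in the nest, flat against the rail, its brass end at (325,140) meeting the block. I'll check the remaining gap numerically.

Run:
```python
from h import *
T=lambda u,v:np.array([240+(u+.5)/8-.5,155+(v+.5)/8-.5]);S=lambda u,v:np.array([188+(u+.5)/8-.5,178+(v-280+.5)/8-.5])
yd=np.array([-.1425,.9898]);xd=np.array([.9898,.1425]);o=np.array([.5534,.052])
for n,p,z in(('top modEnd rail',T(171,108),.026),('top modEnd near',T(186,212),.026),('scene modEnd rail',S(350,517),.026),('scene modEnd near',S(374,441),.026),
 ('top blockface rail',T(316,45),.034),('top blockface near',T(338,215),.034),('scene blockface rail',S(143,487),.034),('scene blockface near',S(213,370),.034)):
    q=onz(n.split()[0],p,z)[0]-o; print(n,np.round([q@xd,q@yd],4))
print(tri(T(213,143),S(307,472)))
```

```text
top modEnd rail [ 0.0471 -0.0593]
top modEnd near [ 0.0044 -0.0581]
scene modEnd rail [ 0.051 -0.053]
scene modEnd near [ 0.0071 -0.058 ]
top blockface rail [ 0.0613 -0.1203]
top blockface near [-0.0081 -0.1169]
scene blockface rail [ 0.0631 -0.1194]
scene blockface near [-0.0087 -0.1203]
(array([ 0.59397611, -0.01675562,  0.02603917]), np.float64(0.0007683206723108428))
```

```bash
python3 -c "
from station import *;print(finish_job())"
```

```text
the job is handed in; nothing more can be done
None
```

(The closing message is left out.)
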